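Find the seized guide roller

ROBOT

A 6-joint arm with a two-finger parallel gripper is mounted at the origin on a cart in front of the work surface, level with it; the furniture and walls round the work are solid. World frame = base frame: x ahead of the robot, y to its left, z up, the work surface at z = 0. Lengths are in mm, angles in rad, forces in N, time in s.
With the tool pointing down it reaches from about 400 to 925 mm from the base axis. Payload 3.4 kg.
Tool frame: the origin (TCP) lies between the finger pads; the fingertips stand env.tip_reach ahead of it and the grasp point (between the pads) lies 2 mm behind it (env.tip_reach is the distance from the TCP to the fingertips, in mm); z points along the fingers, y is the line along which they close (so a half turn about z gives the same grasp; the last joint's range is limited). The gripper opens to 85 mm and grips with 20 to 120 N. Pads are 22 mm wide; open, the fingers measure 114 mm over their backs; the gripper's body (76 mm by 85 mm) begins 54 mm behind the grasp point. The pads swing forward as they close: fully open they stand 13 mm farther back than shut.
Start: joints at [-0.073, 0.307, 1.506, -0, 1.328, -0.073], TCP at [575.005, -0.025, 248.305] pointing down, gripper open.
Joint ranges: [-3.12, 3.12], [-1.05, 2.28], [0.14, 2.33], [-1.42, 4.57], [0.1, 2.73], [-2.68, 2.68]. Speed limits (rad/s): [2.57, 2.57, 3.14, 3.14, 3.14, 3.14].

INTERFACE

Orientations are given as a rotation vector (axis times angle).
In Python, from plant import env, eyes, workorder, models gives the robot as it stands. The module is installed in compiled form; this text tells all that it offers.
- The arm moves only by the tool jog_arm, never from a script. Its argument "deltas" is one flat list of numbers, 5 for each row, row after row: the opening, from 0 (shut) to 1 (fully open), then the shift along the world's x, y, z in m, then the turn about the world's z in degrees. A call has 1 to 12 rows; each row shifts and turns the commanded pose from where the row before left it; what a row does not reach is not made up. A row lasts 1/8 s, in which the tool goes at most 62.5 mm and 10.7 degrees, less where a joint would pass 70% of its speed; a pose out of reach is approached as far as the arm can. A call is refused whole if a number of a shift passes 0.0625 or a number of a turn 10.7, either way. A call with a gripper value outside its range is refused whole. The fingers move at their own pace and stop on an object; the grip force is fixed at half the most. Time passes only in rows, so rows that do not move let the fingers close. It gives the time, the measured TCP pose, the force, the opening and the grip force at its end, in the units of the state.
- env.sense(): the state, without advancing time (a new reading comes with each control period).
- eyes.snapshot(name): name is "scene" or "side" or "wrist"; returns a dict with "pixels" (400x640x3 uint8, red, green, blue), "K" (3x3 intrinsics, pixels), "R" (3x3) and "t" (3): a world point X has camera coordinates R X + t. Camera axes: x right, y down, z forward; pixel columns grow to the right and rows downward; lengths in mm; the calibration is good to about 2 mm. A picture is of the moment at which its call begins. There is no depth.
- workorder.job_done(): hands the job in; it is judged then, once.
Trained networks look in the newest picture that a camera, given by its name, has taken for a name from the list of things; names that differ only in an ending like _2 or _b are one class to them, and where a whole thing is asked for, a point or a joint stands for the part that bears it (a point fixed in the world has none). Each returns a list of dicts, best first, with "confidence" (0 to 1); they miss things now and then, are a little off and sometimes report something else, mostly with a low value. They report only what shows in the picture. A call takes as long as a camera call.
- models.spot_in(camera, thing): "uv" ([column, row] in pixels, amid what is visible of it).
- models.spot_point(camera, thing): "uv" ([column, row] in pixels: a listed point, or the origin of a listed thing).
The state is a dict: "time": time; "qpos": joint angles; "dq": joint speeds; "tau": joint torques, N m; "tool_pos": TCP position; "orientation": TCP orientation; "wrist_force": force on the tool from outside, world axes, zero at the start; "wrist_torque": the same for the moment, N m; "grip_width": finger opening in mm; "finger_force": force on a finger pad.
Only numpy, scipy, OpenCV 4.12 (cv2) and the standard library are available. Lean on these libraries where they do the work, as an engineer would, in place of code of your own. Each camera call takes 0.05 s, during which the arm holds its last target. There are 200 camera calls.

TASK

Check the rollers of the infeed guide: run the fingertips gently along the row of black rollers that line the channel, so that every roller that is free turns clearly away from where its yellow mark pointed. One of the five is seized and its mark stays put: finish with the fingertips resting lightly against that roller alone, pushing it back a little on its spring, and hold them there while the program ends. Grip nothing, and leave the loose things on the bed alone.

Things in the scene. Friction and masses are not known exactly. Their poses are not given: they have to be found in the camera images.
- guide: the infeed guide, fixed to the bed: a grey base plate 176 x 300 mm, 6 mm thick, with a channel along it between an aluminium fence and a row of five rollers, with green spring housings 40 mm high behind them. Origin under the plate, at bed level, 10 mm off its middle; x points across the channel from fence to rollers, y along the channel, z up
- channel (a point): middle of the channel's floor, 6 mm above the bed; axes as the guide's. The channel is empty, open above and at both ends (y = +-150 mm), 70 mm wide: fence face at x = -35 mm (32 mm high over the bed, its flared ends reach y = +-178 mm), roller faces at x = +35 mm. The rollers stand 56 mm apart, at y = +112, +56, 0, -56, -112 mm
- station_a: one of the five alike roller stations; which of the five places it has changes from run to run. Its origin lies at bed level on the axis of its roller when that is not pressed (guide x = +32 mm); axes as the guide's. The black rubber roller is upright, 40 mm across, from 14 to 44 mm above the bed, with an aluminium hub and a yellow mark, 14 x 6 mm, on its top face from hub to rim
- station_b: one of the five alike roller stations; which of the five places it has changes from run to run. Its origin lies at bed level on the axis of its roller when that is not pressed (guide x = +32 mm); axes as the guide's. The black rubber roller is upright, 40 mm across, from 14 to 44 mm above the bed, with an aluminium hub and a yellow mark, 14 x 6 mm, on its top face from hub to rim
- station_c: one of the five alike roller stations; which of the five places it has changes from run to run. Its origin lies at bed level on the axis of its roller when that is not pressed (guide x = +32 mm); axes as the guide's. The black rubber roller is upright, 40 mm across, from 14 to 44 mm above the bed, with an aluminium hub and a yellow mark, 14 x 6 mm, on its top face from hub to rim
- station_d: one of the five alike roller stations; which of the five places it has changes from run to run. Its origin lies at bed level on the axis of its roller when that is not pressed (guide x = +32 mm); axes as the guide's. The black rubber roller is upright, 40 mm across, from 14 to 44 mm above the bed, with an aluminium hub and a yellow mark, 14 x 6 mm, on its top face from hub to rim
- station_e: one of the five alike roller stations; which of the five places it has changes from run to run. Its origin lies at bed level on the axis of its roller when that is not pressed (guide x = +32 mm); axes as the guide's. The black rubber roller is upright, 40 mm across, from 14 to 44 mm above the bed, with an aluminium hub and a yellow mark, 14 x 6 mm, on its top face from hub to rim
- roller_a (a joint): turn of the roller of station_a about its upright axis (rad, positive counter-clockwise from above, no end stops). At 0 its yellow mark points straight across the channel at the fence, and all five start within 0.1 of that. Four rollers turn at a touch (under 0.01 N m), one is seized and does not turn
- roller_b (a joint): turn of the roller of station_b about its upright axis (rad, positive counter-clockwise from above, no end stops). At 0 its yellow mark points straight across the channel at the fence, and all five start within 0.1 of that. Four rollers turn at a touch (under 0.01 N m), one is seized and does not turn
- roller_c (a joint): turn of the roller of station_c about its upright axis (rad, positive counter-clockwise from above, no end stops). At 0 its yellow mark points straight across the channel at the fence, and all five start within 0.1 of that. Four rollers turn at a touch (under 0.01 N m), one is seized and does not turn
- roller_d (a joint): turn of the roller of station_d about its upright axis (rad, positive counter-clockwise from above, no end stops). At 0 its yellow mark points straight across the channel at the fence, and all five start within 0.1 of that. Four rollers turn at a touch (under 0.01 N m), one is seized and does not turn
- roller_e (a joint): turn of the roller of station_e about its upright axis (rad, positive counter-clockwise from above, no end stops). At 0 its yellow mark points straight across the channel at the fence, and all five start within 0.1 of that. Four rollers turn at a touch (under 0.01 N m), one is seized and does not turn
- press_a (a joint): spring travel of the roller of station_a: 0 at rest, grows to its stop at 0.009 m as the roller is pushed away from the fence. The spring takes 2.3 N to start and 0.45 N more for each mm
- press_b (a joint): spring travel of the roller of station_b: 0 at rest, grows to its stop at 0.009 m as the roller is pushed away from the fence. The spring takes 2.3 N to start and 0.45 N more for each mm
- press_c (a joint): spring travel of the roller of station_c: 0 at rest, grows to its stop at 0.009 m as the roller is pushed away from the fence. The spring takes 2.3 N to start and 0.45 N more for each mm
- press_d (a joint): spring travel of the roller of station_d: 0 at rest, grows to its stop at 0.009 m as the roller is pushed away from the fence. The spring takes 2.3 N to start and 0.45 N more for each mm
- press_e (a joint): spring travel of the roller of station_e: 0 at rest, grows to its stop at 0.009 m as the roller is pushed away from the fence. The spring takes 2.3 N to start and 0.45 N more for each mm
- next_block: loose dark wooden block with finger joints, 45 x 122 x 26 mm, lying on the bed 45 mm or more off the +y end of the guide, in line with the channel; a bystander, to be left alone. Origin: near the middle of its underside
- spare_block: loose wooden block with finger joints, 48 x 160 x 26 mm, lying on the bed; a bystander, to be left alone. Origin: near the middle of its underside
- spanner: loose combination spanner, 41 x 211 x 9 mm, lying on the bed; a bystander, to be left alone. Origin: near the middle of its underside
- mug: loose white tea mug, 95 mm high; a bystander, to be left alone. Origin: near the middle of its underside
- glue_pot: loose glue pot, 105 x 87 x 79 mm; a bystander, to be left alone. Origin: near the middle of its underside
- large_nut: loose hex nut, 24 x 27 x 13 mm; a bystander, to be left alone. Origin: near the middle of its underside
- bolt: loose bolt standing on its head, 67 mm high, 20 mm across; a bystander, to be left alone. Origin: near the middle of its underside

How it is judged (in metres and radians):
On the way:
1. each of the four free rollers stands turned by 0.5 rad or more from its zero, either way ((value of joint roller_a above 0.5 rad or value of joint roller_a below -0.5 rad) and (value of joint roller_b above 0.5 rad or value of joint roller_b below -0.5 rad) and (value of joint roller_d above 0.5 rad or value of joint roller_d below -0.5 rad) and (value of joint roller_e above 0.5 rad or value of joint roller_e below -0.5 rad)), for 0.1 s.
At the end, for the whole second after the job is handed in: the fingers rest against the seized roller with 0.8 to 12 N, its spring pushed back by 0.5 mm or more, and touch no other roller; through the last second the arm keeps still (contact force between the fingers and station_c between 0.8 and 12 N and value of joint press_c above 0.0005 m and contact force between the fingers and station_a below 0.2 N and contact force between the fingers and station_b below 0.2 N and contact force between the fingers and station_d below 0.2 N and contact force between the fingers and station_e below 0.2 N); the arm keeps its last pose, push and grip.
It fails at once if the fingers or the arm push on a roller station with more than 18 N (also: a roller is gripped) (contact force between any of the fingers, the arm and station_a above 18 N or contact force between any of the fingers, the arm and station_b above 18 N or contact force between any of the fingers, the arm and station_c above 18 N or contact force between any of the fingers, the arm and station_d above 18 N or contact force between any of the fingers, the arm and station_e above 18 N).
It fails at once if a loose thing on the bed is moved by more than 12 mm (distance of any of next_block, spare_block, spanner, mug, glue_pot, large_nut, bolt from where it was at the start of the episode above 0.012 m).
It fails at once if the fingers press on or grip a loose thing on the bed with more than 4 N (contact force between the fingers and next_block above 4 N or contact force between the fingers and spare_block above 4 N or contact force between the fingers and spanner above 4 N or contact force between the fingers and mug above 4 N or contact force between the fingers and glue_pot above 4 N or contact force between the fingers and large_nut above 4 N or contact force between the fingers and bolt above 4 N).
It also fails if it takes over 38 s, if anything falls off the work surface, if the arm or the gripper's body presses on something with over 40 N, if the wrist force passes 120 N, or if a joint passes its speed limit or range.

## Working session

There is one attempt and no reset: what is moved stays moved. The work goes in short steps, Python scripts to look and compute and a tool call to move; the robot and the scene stay as the last step left them, time stands still between calls to the robot, and variables do not carry over. Pictures are saved under pics/ and viewed, at most 10 in all, crops included, and the job is handed in when it is done.

Besides the shell and the picture viewer there is one more tool, called after ">>>" by a JSON object that holds its "fn" and its "kwargs", one argument or row to a line. jog_arm: Moves the arm, as the interface text tells. Its arguments: {"type":"object","properties":{"deltas":{"type":"array"}},"required":["deltas"]}

```bash
mkdir -p pics
cat > h.py <<'E'
import numpy as np,cv2
from plant import env,eyes,workorder,models
def ray(s,uv,z):
    K,R,t=[np.array(s[k],float) for k in("K","R","t")]
    d=R.T@np.linalg.solve(K,[uv[0],uv[1],1]);c=-R.T@t
    return c+d*(z-c[2])/d[2]
def proj(s,X):
    p=np.array(s["K"])@(np.array(s["R"])@np.array(X,float)+np.array(s["t"]));return p[:2]/p[2]
def save(s,n,crop=None,f=1):
    im=s["pixels"][:,:,::-1]
    if crop:im=im[crop[1]:crop[3],crop[0]:crop[2]]
    cv2.imwrite("pics/"+n+".png",cv2.resize(im,None,fx=f,fy=f,interpolation=cv2.INTER_CUBIC))
E
python3 - <<'E'
from h import *
print(env.tip_reach,env.sense())
for c in("scene","side"):
    s=eyes.snapshot(c);save(s,c+"0")
    K,R,t=s["K"],np.array(s["R"]),np.array(s["t"]);print(c,-R.T@t)
    for n,z in(("channel",6),("guide",0),("station_a",0)):
        for d in models.spot_point(c,n):print(n,np.round(d["confidence"],2),np.round(d["uv"]),np.round(ray(s,d["uv"],z)))
E
```

```text
17.0 {'time': 0.0, 'qpos': array([-7.34895638e-02,  3.07546641e-01,  1.50766572e+00,  3.72179387e-05,
        1.32840582e+00, -7.35224014e-02]), 'dq': array([ 0.00028001,  0.00083737,  0.00021259, -0.00083176, -0.00026748,
       -0.00027693]), 'tau': array([-2.40806599e-03, -4.57556927e+01, -2.51919490e+01, -3.95127336e-04,
        1.32516641e-02, -2.41733758e-06]), 'tool_pos': array([5.74338134e+02, 4.30363070e-02, 2.47399001e+02]), 'orientation': array([-2.22031342e+00, -2.22036641e+00,  2.03452314e-03]), 'wrist_force': array([ 0.78032547,  0.26632244, -0.0359426 ]), 'wrist_torque': array([-0.02693847, -0.02723785, -0.00806112]), 'finger_force': 0.0, 'grip_width': 85.52204682615269}
scene [  37.8202836  -487.74233644 1029.55544631]
channel 0.74 [342. 246.] [502.  19.   6.]
channel 0.31 [326. 180.] [646. 288.   6.]
guide 0.94 [343. 242.] [517.  33.   0.]
station_a 0.82 [367. 248.] [562. -36.   0.]
station_a 0.79 [341. 229.] [546.  78.   0.]
station_a 0.7 [332. 217.] [552. 137.   0.]
station_a 0.67 [375. 260.] [553. -85.   0.]
station_a 0.55 [350. 238.] [545.  28.   0.]
station_a 0.21 [386. 304.] [ 476. -215.    0.]
side [ 530.77504314 1095.15095955  659.46419122]
channel 0.63 [325. 175.] [519.  10.   6.]
guide 0.94 [325. 182.] [519.  43.   0.]
station_a 0.75 [314. 166.] [555. -61.   0.]
station_a 0.65 [317. 164.] [544. -75.   0.]
station_a 0.61 [318. 198.] [542. 134.   0.]
station_a 0.61 [316. 188.] [547.  78.   0.]
```

View pics/scene0.png

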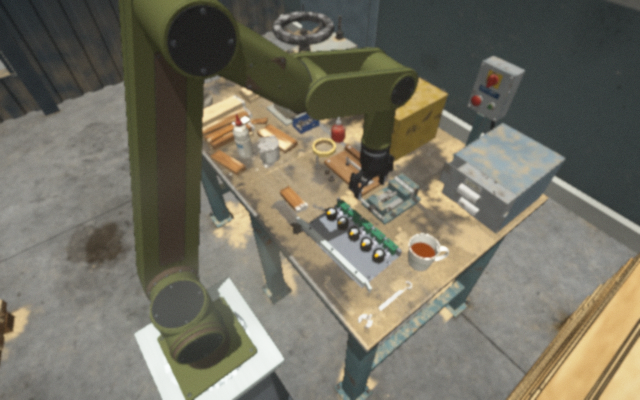

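View pics/side0.png

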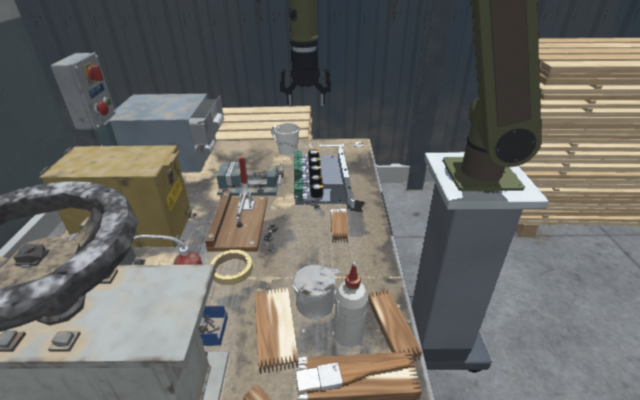

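Run:
```python
from h import *
s=eyes.snapshot("wrist");save(s,"wrist0")
R,t=np.array(s["R"]),np.array(s["t"]);print(-R.T@t)
for n,z in(("channel",6),("guide",0),("station_a",0)):
    for d in models.spot_point("wrist",n):print(n,np.round(d["confidence"],2),np.round(d["uv"]),np.round(ray(s,d["uv"],z)))
hsv=cv2.cvtColor(s["pixels"],cv2.COLOR_RGB2HSV)
m=cv2.inRange(hsv,(22,120,100),(35,255,255))
n,l,st,ce=cv2.connectedComponentsWithStats(m)
for i in range(1,n):
    if st[i,4]>15:print("yellow",st[i],ce[i].round(1),ray(s,ce[i],44).round(1))
```

```text
[575.13569093  65.2776479  373.02505829]
channel 0.9 [257. 152.] [493.  23.   6.]
channel 0.54 [252. 309.] [ 473. -206.    6.]
guide 0.87 [278. 150.] [520.  24.   0.]
guide 0.3 [300. 105.] [548.  79.   0.]
station_a 0.96 [302. 107.] [550.  76.   0.]
station_a 0.82 [312. 233.] [562. -89.   0.]
station_a 0.78 [306. 191.] [554. -30.   0.]
station_a 0.78 [298.  53.] [547. 137.   0.]
station_a 0.64 [306. 147.] [554.  28.   0.]
yellow [276  42  12   9  83] [281.2  46. ] [532.9 135.2  44. ]
yellow [281  99  12   8  65] [286.1 102.7] [536.2  79.6  44. ]
yellow [286 153  10   9  64] [290.1 157. ] [538.9  21.   44. ]
yellow [290 201  10   7  58] [294.1 204.2] [542.1 -34.7  44. ]
yellow [293 246  10   6  48] [297.4 248.2] [544.8 -91.3  44. ]
```

View pics/wrist0.png

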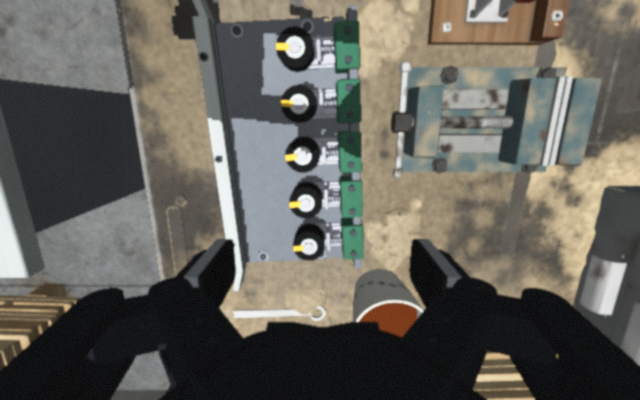

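The wrist picture shows the five rollers in a column from about (295,47) to (308,241), with their yellow marks pointing left at the fence. The mug is at about (385,320), the spanner at (280,313). The scene and side pictures agree. The marks put the guide's yaw at about +3° and the roller face line through (532, 21.6).

I'll shut the fingers, turn −87° so the camera is over the roller side, and go above the +y end of the channel.

>>> {"fn": "jog_arm", "kwargs": {
  "deltas": [0, -0.0095, 0.0178, -0.01, -9.67, 0, -0.0095, 0.0178, -0.01, -9.67, 0, -0.0095, 0.0178, -0.01, -9.67, 0, -0.0095, 0.0178, -0.01, -9.67, 0, -0.0095, 0.0178, -0.01, -9.67, 0, -0.0095, 0.0178, -0.01, -9.67, 0, -0.0095, 0.0178, -0.01, -9.67, 0, -0.0095, 0.0178, -0.01, -9.67, 0, -0.0095, 0.0178, -0.01, -9.67, 0, 0, 0, 0, 0, 0, 0, 0, 0, 0]
}}

```text
time: 1.98
tool_pos: [490.2, 159.9, 158.7]
orientation: [3.14, 0.086, 0.002]
wrist_force: [0.2, -0.1, 0.0]
grip_width: -0.0
finger_force: 0.0
```

Run:
```python
from h import *
from scipy.spatial.transform import Rotation as Ro
s=eyes.snapshot("wrist");save(s,"wrist1")
e=env.sense();print(e["tool_pos"],Ro.from_rotvec(e["orientation"]).as_matrix().round(3),e["wrist_force"])
print(proj(s,[532,21.6,44]))
hsv=cv2.cvtColor(s["pixels"],cv2.COLOR_RGB2HSV)
m=cv2.inRange(hsv,(22,120,100),(35,255,255))
n,l,st,ce=cv2.connectedComponentsWithStats(m)
for i in range(1,n):
    if st[i,4]>15:print("yellow",st[i],ray(s,ce[i],44).round(1))
```

```text
[490.41805969 159.75927292 158.8345815 ] [[ 0.999  0.054  0.001]
 [ 0.054 -0.999 -0.   ]
 [ 0.001  0.    -1.   ]] [-0.7229785   0.41140641  0.15609618]
[491.95810362 156.90049228]
yellow [626 139  12  17 135] [545.7 -91.1  44. ]
yellow [351 140  10  14  93] [534.3 135.   44. ]
yellow [418 140  11  16 127] [536.3  79.2  44. ]
yellow [490 140  10  16 131] [539.6  21.   44. ]
yellow [558 140  11  16 128] [542.8 -34.8  44. ]
```

View pics/wrist1.png

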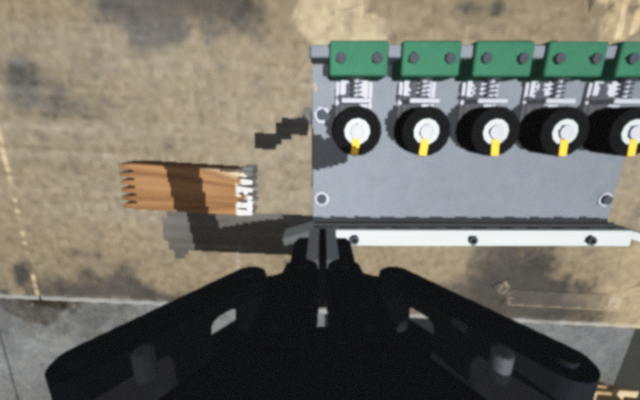

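The picture shows the shut fingers over the +y end of the channel. The rollers are at (355,130) to (632,130) with all marks still pointing at the fence, and next_block at (190,185) is clear. The mark positions repeat within 1 mm. Next I'll descend into the channel.

>>> {"fn": "jog_arm", "kwargs": {
  "deltas": [0, 0, 0, -0.03, 0, 0, 0, 0, -0.03, 0, 0, 0, 0, -0.03, 0, 0, 0, 0, -0.02, 0, 0, 0, 0, -0.007, 0, 0, 0, 0, 0, 0]
}}

```text
time: 2.78
tool_pos: [490.1, 159.8, 41.4]
orientation: [3.141, 0.081, 0.0]
wrist_force: [0.6, 0.1, 0.8]
grip_width: -0.1
finger_force: 0.0
```

Run:
```python
from h import *
s=eyes.snapshot("wrist");save(s,"wrist2")
e=env.sense();print(e["tool_pos"],e["wrist_force"])
```

```text
[490.32034351 159.97581208  41.85168876] [-0.0266093  -0.91999559 -0.84850892]
```

View pics/wrist2.png

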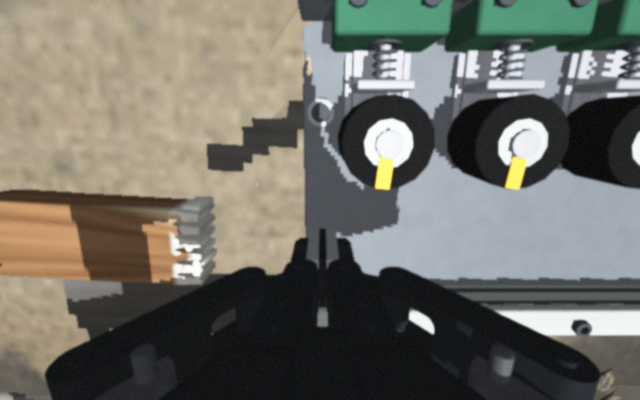

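The fingertips are at about (322,240), inside the channel and clear of roller 1 at (388,143). I'll move to about 3 mm depth beyond the first roller, slide onto it, and read the force.

>>> {"fn": "jog_arm", "kwargs": {
  "deltas": [0, 0.009, 0, 0, 0, 0, 0.009, 0, 0, 0, 0, 0.009, 0, 0, 0, 0, 0, 0, 0, 0, 0, 0.0004, -0.007, 0, 0, 0, 0.0004, -0.007, 0, 0, 0, 0.0004, -0.007, 0, 0, 0, 0.0004, -0.007, 0, 0, 0, 0, 0, 0, 0, 0, 0, 0, 0, 0]
}}

```text
time: 4.08
tool_pos: [517.5, 131.9, 41.1]
orientation: [3.14, 0.081, -0.002]
wrist_force: [-2.7, 0.4, -0.2]
grip_width: -0.2
finger_force: 1.6
```

Run:
```python
from h import *
f=[]
for i in range(3):
    s=eyes.snapshot("wrist");e=env.sense();f.append(e["wrist_force"])
save(s,"wrist3")
print(e["tool_pos"],np.round(f,2))
```

```text
[517.70533587 132.26551282  41.1081247 ] [[-4.05 -1.61  0.2 ]
 [-2.94 -0.39 -0.06]
 [-3.09 -0.29 -0.37]]
```

View pics/wrist3.png

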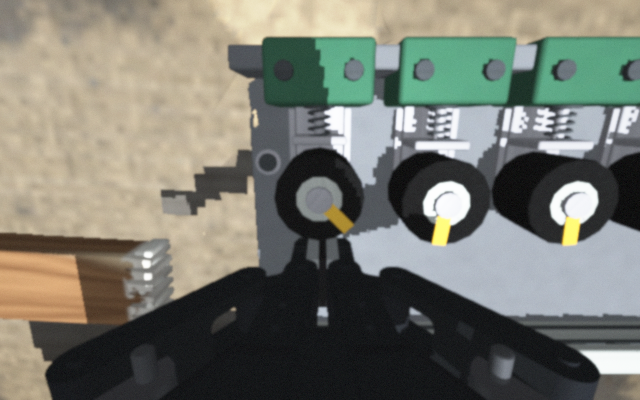

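Roller 1, at (318,195), is pushed back a little at about 3 N, and its mark has swung about 45° to (340,218), so it is free. Depth and force are right; I'll continue the sweep.

>>> {"fn": "jog_arm", "kwargs": {
  "deltas": [0, 0.00043, -0.008, 0, 0, 0, 0.00043, -0.008, 0, 0, 0, 0.00043, -0.008, 0, 0, 0, 0.00043, -0.008, 0, 0, 0, 0.00043, -0.008, 0, 0, 0, 0.00043, -0.008, 0, 0, 0, 0.00043, -0.008, 0, 0, 0, 0.00043, -0.008, 0, 0, 0, 0.00043, -0.008, 0, 0, 0, 0.00043, -0.008, 0, 0, 0, 0.00043, -0.008, 0, 0, 0, 0.00043, -0.008, 0, 0]
}}

```text
time: 5.72
tool_pos: [523.0, 35.8, 41.3]
orientation: [-3.14, -0.081, 0.001]
wrist_force: [-2.9, 1.4, 2.3]
grip_width: 0.0
finger_force: 1.5
```

>>> {"fn": "jog_arm", "kwargs": {
  "deltas": [0, 0.00043, -0.008, 0, 0, 0, 0.00043, -0.008, 0, 0, 0, 0.00043, -0.008, 0, 0, 0, 0.00043, -0.008, 0, 0, 0, 0.00043, -0.008, 0, 0, 0, 0.00043, -0.008, 0, 0, 0, 0.00043, -0.008, 0, 0, 0, 0.00043, -0.008, 0, 0, 0, 0.00043, -0.008, 0, 0, 0, 0.00043, -0.008, 0, 0, 0, 0.00043, -0.008, 0, 0, 0, 0.00043, -0.008, 0, 0]
}}

```text
time: 7.22
tool_pos: [530.0, -60.6, 41.6]
orientation: [3.14, 0.081, 0.005]
wrist_force: [-0.1, 0.1, -0.3]
grip_width: 0.1
finger_force: 0.0
```

>>> {"fn": "jog_arm", "kwargs": {
  "deltas": [0, 0.00043, -0.008, 0, 0, 0, 0.00043, -0.008, 0, 0, 0, 0.00043, -0.008, 0, 0, 0, 0.00043, -0.008, 0, 0, 0, 0.00043, -0.008, 0, 0, 0, 0.00043, -0.008, 0, 0, 0, 0.00043, -0.008, 0, 0]
}}

```text
time: 8.1
tool_pos: [533.4, -117.2, 41.9]
orientation: [3.139, 0.081, 0.006]
wrist_force: [1.2, -0.2, -0.4]
grip_width: 0.1
finger_force: 0.0
```

Run:
```python
from h import *
s=eyes.snapshot("wrist");e=env.sense()
save(s,"wrist4")
print(e["time"],e["tool_pos"],e["wrist_force"])
```

```text
8.15 [ 533.62145822 -118.03523124   41.9055588 ] [ 0.30452757 -1.09232472  0.34209122]
```

View pics/wrist4.png

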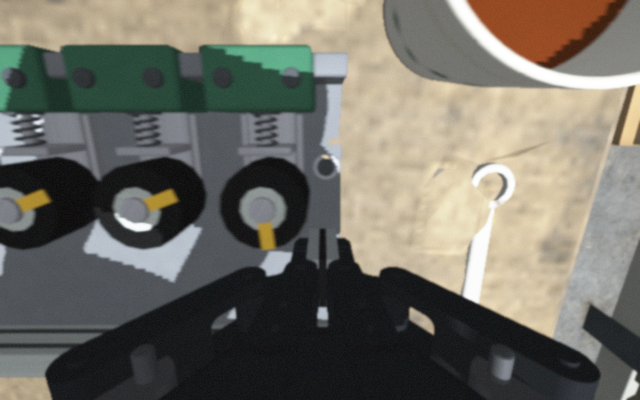

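Rollers 3 and 4, at (10,208) and (135,208), have turned clearly. The last one, at (263,203), still has its mark at (267,237), pointing at the fence, so it looks seized. I'll slide back onto its middle, slightly deeper, then check the force and the other rollers.

>>> {"fn": "jog_arm", "kwargs": {
  "deltas": [0, -0.0004, 0.007, 0, 0, 0, -0.0004, 0.007, 0, 0, 0, -0.0004, 0.007, 0, 0, 0, -0.0004, 0.007, 0, 0, 0, 0.001, 0, 0, 0, 0, 0, 0, 0, 0, 0, 0, 0, 0, 0, 0, 0, 0, 0, 0]
}}

```text
time: 9.15
tool_pos: [530.2, -87.5, 41.0]
orientation: [-3.14, -0.081, 0.002]
wrist_force: [-2.9, 2.9, -0.9]
grip_width: -0.2
finger_force: 1.8
```

Run:
```python
from h import *
f=[]
for i in range(4):
    s=eyes.snapshot("wrist");e=env.sense();f.append(e["wrist_force"])
c=eyes.snapshot("scene")
a=s["pixels"][:,:,::-1]
u,v=proj(c,[540,22,44]).astype(int)
b=cv2.resize(c["pixels"][v-50:v+50,u-80:u+80,::-1],(640,400),interpolation=cv2.INTER_CUBIC)
o=cv2.resize(np.vstack([a[:300],b[100:400]]),None,fx=1,fy=1);cv2.imwrite("pics/w5.png",o)
print(e["time"],e["tool_pos"],np.round(f,2),e["finger_force"])
```

```text
9.35 [530.52095377 -87.82927049  41.09086895] [[-3.49  1.96 -0.69]
 [-4.74  2.35 -1.76]
 [-5.33  2.3  -1.44]
 [-3.19  2.57 -1.53]] 1.892658993601799
```

View pics/w5.png

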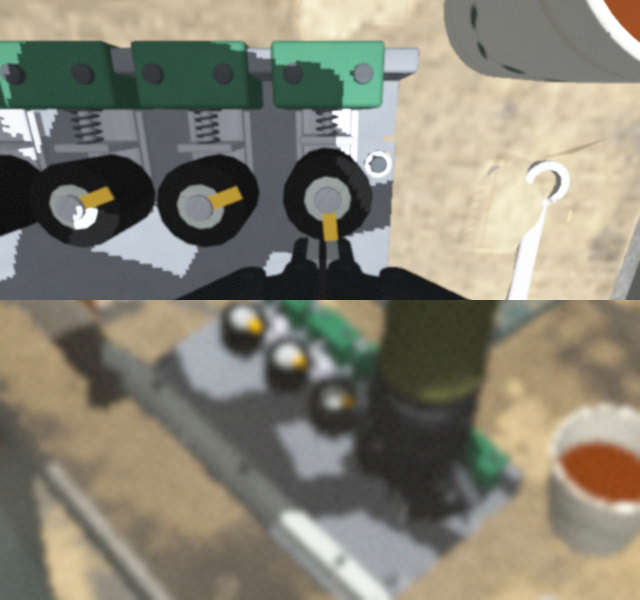

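The seized roller at (328,200) is pushed back and its mark is unmoved, despite about 2.3 N of sideways drag. The normal force is about 4 N, which means roughly 3–4 mm of spring travel. The marks of the other four are all turned: rollers 3 and 4 in the upper half, rollers 1–3 in the lower half. Handing in.

```bash
python3 -c "
from h import *
print(workorder.job_done())"
```

```text
the job is handed in; nothing more can be done
None
```

The job is handed in: the pictures show all four free rollers turned well away from zero, and the fingertips rest at about 4 N on the seized roller, the one at the −y end. No verdict was returned.

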